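# Post a scorched profile offcut through the regrind bin's sprung flap

### The arm

A 7-joint arm with a two-finger parallel gripper is mounted at the origin on the work surface. World frame = base frame: x ahead of the robot, y to its left, z up, the work surface at z = 0. Lengths are in m, angles in rad, forces in N, time in s.
With the tool pointing down it reaches from about 0.4 to 0.875 m from the base axis. Payload 19.3 kg.
Tool frame: the origin (TCP) lies at the very end of the fingers, on their centre line; the grasp point (between the pads) lies 19 mm behind it; z points along the fingers, y is the direction in which the jaws open and shut (so a half turn about z gives the same grasp; the last joint's range is limited). The gripper opens to 85 mm and grips with 20 to 120 N. Pads are 22 mm wide; open, the fingers measure 114 mm over their backs; the gripper's body (76 mm by 85 mm) begins 54 mm behind the grasp point. The pads swing forward as they close: fully open they stand 13 mm farther back than shut.
Start: joints at [-1.325, 0.521, -0.036, 1.599, 0.021, 1.021, -0.113], TCP at [0.194, 0.594, 0.231] pointing down, gripper open.
Joint ranges: [-2.91, 2.91], [-0.3, 2.13], [-1.5, 1.42], [0.17, 2.43], [-1.26, 4.41], [0.16, 1.93], [-2.52, 2.52]. Speed limits (rad/s): [1.89, 1.89, 2.39, 2.39, 3.01, 3.01, 3.01].

### API

Orientations are given as [roll, pitch, yaw] about the fixed x, y, z axes, in that order (R = Rz(yaw) Ry(pitch) Rx(roll)).
In Python, from workcell import bot, grab_frame, calibration, workorder gives the robot as it stands.
- The arm moves only by the tool move_arm, never from a script. Its arguments are lists of equal length, an entry for each row: "jaw": the closure in counts, from 0 (fully open) to 255 (shut); "dp": the shift along the tool's x, y, z in units of 800 mm (1.0 is 800 mm), a list of three; "rotation": the turn, a rotation vector about the tool's x, y, z in units of pi rad (1.0 is pi rad), a list of three. In form: {"jaw": [jaw, ...], "dp": [[dx, dy, dz], ...], "rotation": [[rx, ry, rz], ...]}. A call has 1 to 10 rows; each row shifts and turns the commanded pose from where the row before left it, along the tool's axes as they then stand; what a row does not reach is not made up. A row lasts 1/8 s, in which the tool goes at most 62.5 mm and 10.7 degrees, less where a joint would pass 70% of its speed; a pose out of reach is approached as far as the arm can. A call with a number of a shift or a turn outside -1 to 1 is refused whole. A call with a gripper value outside its range is refused whole. The fingers move at their own pace and stop on an object; "squeeze" is the grip in N (left out, the last holds). Time passes only in rows, so rows that do not move let the fingers close. It gives the time, the measured TCP pose, the force and the opening at its end, in the units of the state.
- bot.observe(): the state, without advancing time (a new reading comes with each control period).
- grab_frame(name): name is "scene" or "side" or "wrist"; returns the picture (480x640x3 uint8, blue, green, red); there is no depth.
- calibration(name): a dict with "camera_matrix" (3x3 intrinsics, pixels), "dist" ([k1, k2, p1, p2, k3] as OpenCV has them; the pictures are not rectified), "T" (4x4, takes a point from camera to world coordinates). Camera axes: x right, y down, z forward; pixel columns grow to the right and rows downward; lengths in m; the calibration is good to about 2 mm. A picture is of the moment at which its call begins: read the wrist's pose just before it. calibration takes no time and is no camera call; for the wrist camera it gives the pose at the moment of the call.
- workorder.job_done(): hands the job in, once; it reports no verdict.
The state is a dict: "clock": time; "qpos": joint angles; "qd": joint speeds; "joint_efforts": joint torques, N m; "position": TCP position; "tool_rot": TCP orientation; "force": force on the tool from outside, world axes, zero at the start; "moment": the same for the moment, N m; "grip_width": finger opening in m.
Only numpy, scipy, OpenCV 4.12 (cv2) and the standard library are available. Lean on these libraries where they do the work, as an engineer would, in place of code of your own. Each camera call takes 0.05 s, during which the arm holds its last target. There are 200 camera calls.

### The job

The orange extruded offcut is scorched start-up scrap: pick it up, do not drop it in, but push it down through the sprung flap in the top of the blue regrind bin until the whole piece is through, then let go and draw back so that it lies inside the bin and the flap has snapped fully shut. Leave the good blue offcut standing where it is.

Things in the scene. Friction and masses are not known exactly. Their poses are not given: they have to be found in the camera images.
- orange_offcut_center (a point): Centre of the orange scrap offcut, a solid extruded plastic piece standing on end on the bench, 50 mm tall (this point is 25 mm above its underside), z up. Its plain sides, 40 mm apart, face its +y and -y: grip these. On its +x and -x sides a 10 mm wide fin runs up the middle; 52 mm over the fins. About 0.11 kg, with dark scorch streaks.
- blue_offcut_center (a point): Centre of the blue (good) offcut, same shape and size as the orange one, also standing on end; it may stand in either place. It stays where it is.
- mouth (a point): Mouth of the fixed blue regrind bin: centre of its opening, at the top of the yellow collar, 185 mm above the bench. Axes are the bin's, z up. The opening is 100 (x) by 130 mm (y), 8 mm deep; the shut flap's top face is 10 mm below this point. The flap is hinged along y at the opening's -x edge; its +x edge swings down. The hollow bin, 180 mm tall, spans x -70 to 160, y -110 to 110 mm from here.
- flap (a joint): Angle of the steel flap, rad: 0 shut, grows as pushed down, at most 1.5. Its spring (0.1 N m shut, 0.14 at 1.2 rad) carries an offcut set on it; 2 to 8 N pushes it open; it snaps shut once nothing holds it. Let go half-way, the offcut may stay wedged in the mouth; held upright at the centre and lowered until its top is 20 mm below the collar's top, it falls into the bin when let go.
Not all that is in view belongs to the job. What is shaped like the part that bears orange_offcut_center but green or yellow is not meant.

How it is judged:
On the way:
1. the orange offcut, in or under the gripper at the mouth, pushes the flap open by more than 0.35 rad (20 degrees) (value of joint flap above 0.35 rad and distance between the grasp point and orange_offcut_center below 0.08 m and horizontal distance between orange_offcut_center and mouth below 0.06 m), for 0.1 s.
At the end, for the whole second after the job is handed in: The orange offcut lies inside the bin (its centre more than 100 mm below the collar's top and within the bin's walls), the flap is shut to within 0.06 rad, and the blue offcut stands upright within 30 mm of where it started (z of orange_offcut_center in the frame of mouth below -0.1 m and x of orange_offcut_center in the frame of mouth between -0.07 and 0.16 m and y of orange_offcut_center in the frame of mouth between -0.11 and 0.11 m and value of joint flap below 0.06 rad and distance of blue_offcut_center from where it was at the start of the episode below 0.03 m and angle between blue_offcut_center's own z axis and vertical below 0.2 rad); the robot touches nothing.
It fails at once if the blue offcut is shifted by more than 30 mm or knocked over (distance of blue_offcut_center from where it was at the start of the episode above 0.03 m or angle between blue_offcut_center's own z axis and vertical above 0.3 rad).
It also fails if it takes over 45 s, if anything falls off the work surface, if the arm or the gripper's body presses on something with over 40 N, if the wrist force passes 120 N, or if a joint passes its speed limit or range.

## Working session

There is one attempt and no reset: what is moved stays moved. The work goes in short steps, Python scripts to look and compute and a tool call to move; the robot and the scene stay as the last step left them, time stands still between calls to the robot, and variables do not carry over. Pictures are saved under pics/ and viewed, about 8 in all and at most 12, crops included, and the job is handed in when it is done.

Besides the shell and the picture viewer there is one more tool, called after "Call:" as name(argument=value, ...) on one line, values as JSON. move_arm: Moves the arm, as the interface text tells. Shifts and turns lie within -1 to 1; 1 stands for 800 mm of shift or pi rad of turn. Its arguments: {"type":"object","properties":{"jaw":{"type":"array","items":{"type":"number"}},"dp":{"type":"array","items":{"type":"array","items":{"type":"number","minimum":-1,"maximum":1}}},"rotation":{"type":"array","items":{"type":"array","items":{"type":"number","minimum":-1,"maximum":1}}},"squeeze":{"type":"number"}},"required":["jaw","dp","rotation"]}

```bash
mkdir -p pics; python3 - <<'E'
from workcell import bot, grab_frame, calibration
import cv2
for n in ["scene","side"]:
    cv2.imwrite(f"pics/{n}0.png",grab_frame(n))
s=bot.observe(); print(s['clock'],s['position'],s['tool_rot'],s['grip_width'],s['force'])
E
```

```text
0.1 [0.19406274 0.59380372 0.23078784] [-3.14056626e+00  8.27608357e-05  2.82576575e+00] 0.08545046023902694 [0.73297246 0.37543393 0.40998953]
```

View pics/scene0.png

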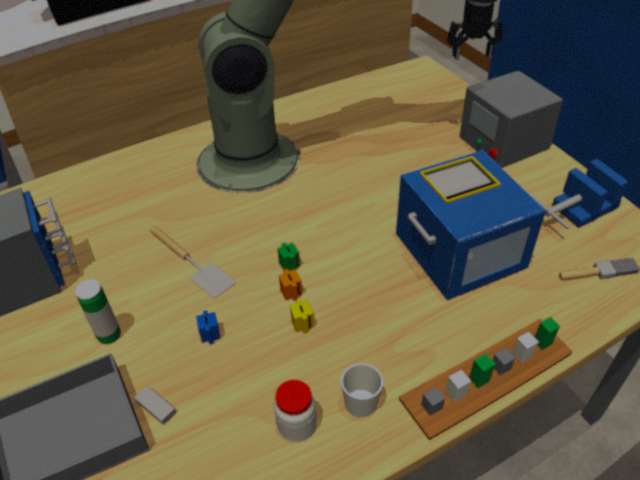

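View pics/side0.png

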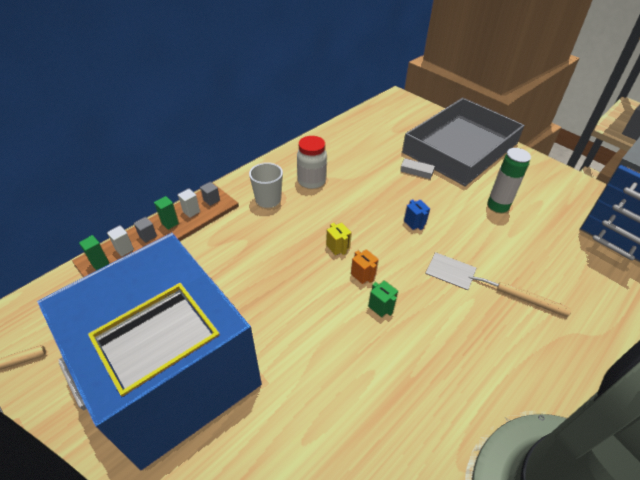

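The scene view shows the orange piece at (290,284), between the green one at (289,255) and the yellow one at (302,316), with the blue one at (208,326). The bin's yellow collar is at about (460,178). In the side view, orange is at (365,267) and the collar at (153,338). Orange is the target; green and yellow are decoys. I'll confirm this in an enlarged crop.

```bash
python3 - <<'E'
import cv2,numpy as np
a=cv2.imread("pics/scene0.png");b=cv2.imread("pics/side0.png")
c=lambda im,x,y,w,h,W,H:cv2.resize(im[y:y+h,x:x+w],(W,H),interpolation=cv2.INTER_CUBIC)
top=np.hstack([c(a,250,235,80,60*5//4,400,375)[:300],c(b,325,215,80,60*5//4+25,400,500)[:300]])
# uniform 5x scale
top=np.hstack([c(a,255,235,80,100,400,500),c(b,325,215,80,100,400,500)])
cv2.imwrite("pics/crop1.png",top)
m=np.hstack([c(a,410,145,100,65,400,260),c(b,80,280,145,118,400,326)[:260]])
cv2.imwrite("pics/crop2.png",np.vstack([np.hstack([c(a,415,150,100,60,800,480)])]))
E
```

```text
(no output)
```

View pics/crop1.png

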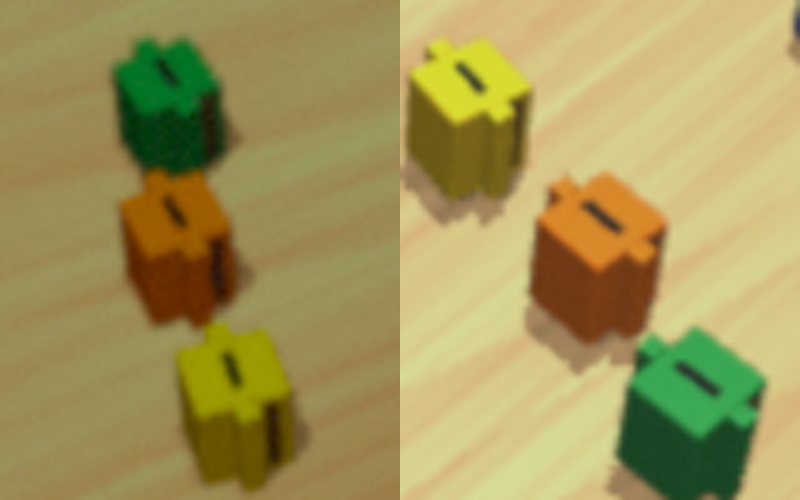

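View pics/crop2.png

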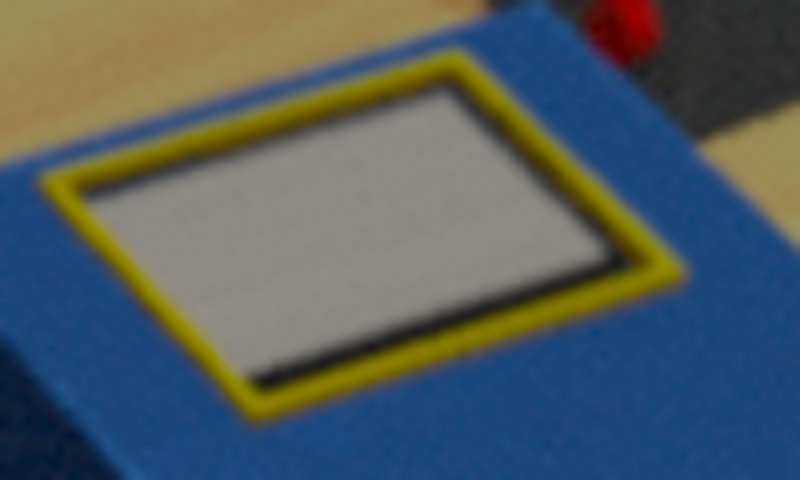

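The target is confirmed: it is the orange piece in the middle, with its fins running along the streak. Next I'll back-project it and the collar.

```bash
cat > h.py <<'E'
import numpy as np,cv2
from workcell import calibration
def ray(n,px,z,c=None):
    c=c or calibration(n); T=np.array(c['T'])
    u=cv2.undistortPoints(np.array(px,float).reshape(-1,1,2),np.array(c['camera_matrix']),np.array(c['dist']))[:,0]
    d=np.c_[u,np.ones(len(u))]@T[:3,:3].T; o=T[:3,3]
    return o+d*((z-o[2])/d[:,2])[:,None]
E
python3 - <<'E'
from h import *
np.set_printoptions(precision=4,suppress=True)
A=lambda l,o,s:(np.array(l)+.5)/s-.5+np.array(o)
q=ray("scene",A([[176,211],[157,174],[188,246]],(255,235),5),.05);print("scene orange c,fins\n",q)
q=ray("side",A([[202,216],[161,186],[245,252],[205,172],[267,220],[197,270],[137,215]],(325,215),5),.05);print("side\n",q, q[3:].mean(0))
q=ray("side",A([[70,77],[201,378]],(325,215),5),.05);print("side yel,green\n",q)
q=ray("scene",A([[165,72],[232,368]],(255,235),5),.05);print("scene green,yel\n",q)
print("blue",ray("scene",[[208,318]],.05),ray("side",[[417,207]],.05))
for n,p in(("scene",A([[40,180],[458,48],[688,270],[258,420]],(415,150),8)),("side",[[90,333],[182,285],[217,333],[122,392]])):
    q=ray(n,p,.185);print(n,"collar\n",q,q.mean(0),[np.linalg.norm(q[i]-q[i-1]) for i in range(4)])
    for i in range(4): d=q[i]-q[i-1];print(np.degrees(np.arctan2(d[1],d[0])))
print("bin top corners",ray("side",[[40,301],[173,236],[250,327],[93,415]],.18))
print(calibration("wrist")['T'])
E
```

```text
scene orange c,fins
 [[ 0.4927 -0.1141  0.05  ]
 [ 0.4695 -0.1115  0.05  ]
 [ 0.5128 -0.1186  0.05  ]]
side
 [[ 0.4928 -0.1155  0.05  ]
 [ 0.5145 -0.1157  0.05  ]
 [ 0.4692 -0.1135  0.05  ]
 [ 0.5073 -0.1339  0.05  ]
 [ 0.4738 -0.1322  0.05  ]
 [ 0.4761 -0.0934  0.05  ]
 [ 0.5108 -0.0976  0.05  ]] [ 0.492  -0.1143  0.05  ]
side yel,green
 [[ 0.5811 -0.1339  0.05  ]
 [ 0.4411 -0.0557  0.05  ]]
scene green,yel
 [[ 0.4163 -0.0809  0.05  ]
 [ 0.5802 -0.133   0.05  ]]
blue [[ 0.5092 -0.308   0.05  ]] [[ 0.5108 -0.3093  0.05  ]]
scene collar
 [[0.474  0.2222 0.185 ]
 [0.4844 0.362  0.185 ]
 [0.5936 0.3527 0.185 ]
 [0.5838 0.2126 0.185 ]] [0.5339 0.2874 0.185 ] [np.float64(0.11022844362929032), np.float64(0.14016204942077076), np.float64(0.10959820059681294), np.float64(0.1404288958430815)]
174.99532543251993
85.76102876181977
-4.870297421730763
-93.98312918776969
side collar
 [[0.5912 0.3501 0.185 ]
 [0.574  0.2143 0.185 ]
 [0.4726 0.2253 0.185 ]
 [0.4851 0.3592 0.185 ]] [0.5307 0.2873 0.185 ] [np.float64(0.10645279066773661), np.float64(0.13682430105714005), np.float64(0.10193418346413077), np.float64(0.13447824646445872)]
-4.93514183881914
-97.22954016937855
173.8059028637689
84.66673414531199
bin top corners [[0.6975 0.3803 0.18  ]
 [0.6741 0.1681 0.18  ]
 [0.4522 0.1861 0.18  ]
 [0.486  0.3995 0.18  ]]
[[ 0.3108  0.8989  0.3089  0.114 ]
 [ 0.9505 -0.2939 -0.1013  0.6206]
 [-0.0002  0.3251 -0.9457  0.3734]
 [ 0.      0.      0.      1.    ]]
```

Results:
- Orange is at (0.4925, -0.1145) with its axis at about -5°.
- The mouth is at (0.533, 0.287), also at about -5°.
- The two cameras agree within 3 mm.

So I need a tool yaw of about 175°, which suits both places. I'll turn first and then travel.

Call:
move_arm(jaw=[0,0,0,0,0,0,0,0,0,0], dp=[[0,0,0],[0,0,0],[-0.04,-0.055,-0.005],[-0.04,-0.055,-0.005],[-0.04,-0.055,-0.005],[-0.04,-0.055,-0.005],[-0.04,-0.055,-0.005],[-0.04,-0.055,-0.005],[-0.04,-0.055,-0.005],[-0.04,-0.055,-0.005]], rotation=[[0,0,-0.0364],[0,0,-0.0364],[0,0,0],[0,0,0],[0,0,0],[0,0,0],[0,0,0],[0,0,0],[0,0,0],[0,0,0]])

```text
clock: 1.35
position: [0.4191, 0.2194, 0.2634]
tool_rot: [-3.142, -0.0, 3.055]
force: [1.6, 0.8, -0.0]
grip_width: 0.0854
```

Call:
move_arm(jaw=[0,0,0,0,0,0,0,0,0], dp=[[-0.016,-0.051,0.0177],[-0.016,-0.051,0.0177],[-0.016,-0.051,0.0177],[-0.016,-0.051,0.0177],[-0.016,-0.051,0.0177],[-0.016,-0.051,0.0177],[-0.016,-0.051,0.0177],[-0.016,-0.051,0.0177],[0,0,0]], rotation=[[0,0,0],[0,0,0],[0,0,0],[0,0,0],[0,0,0],[0,0,0],[0,0,0],[0,0,0],[0,0,0]])

```text
clock: 2.48
position: [0.4916, -0.116, 0.1489]
tool_rot: [-3.141, -0.002, 3.05]
force: [0.2, 0.6, -0.0]
grip_width: 0.0852
```

```bash
python3 - <<'E'
from workcell import bot, grab_frame, calibration
import cv2,json
s=bot.observe();c=calibration("wrist");im=grab_frame("wrist")
json.dump({k:__import__('numpy').array(v).tolist() for k,v in c.items()},open("w1.json","w"))
cv2.imwrite("pics/w1.png",im);print(s['position'],s['tool_rot'],s['qpos'])
E
```

```text
[ 0.49155062 -0.11597309  0.1489078 ] [-3.14050150e+00 -1.71219329e-03  3.05013107e+00] [-0.00724634  0.45491706  0.15863387  1.99527174 -0.10603436  0.70081269
  1.69610509]
```

View pics/w1.png

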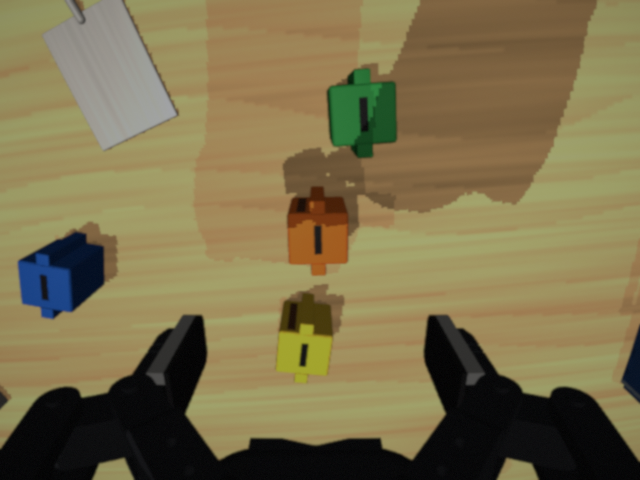

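The wrist view shows the orange top face centred at about (318,239). Its fin tips are at (318,205) and (319,274), aligned with the image, and the lanes for the fingers on both sides are clear.

```bash
python3 - <<'E'
from h import *
import json
c=json.load(open("w1.json"))
print(ray(None,[[318,239],[319,274],[317,204],[289,222],[348,222],[289,265],[347,263]],.05,c).round(4))
E
```

```text
[[ 0.4907 -0.1133  0.05  ]
 [ 0.5157 -0.1149  0.05  ]
 [ 0.4671 -0.1119  0.05  ]
 [ 0.4774 -0.131   0.05  ]
 [ 0.4809 -0.093   0.05  ]
 [ 0.5073 -0.1344  0.05  ]
 [ 0.5094 -0.0955  0.05  ]]
```

Call:
move_arm(jaw=[0,0,0,0,0,0,255,255,255,255], dp=[[0,0.003,0.033],[0,0,0.033],[0,0,0.033],[0,0,0.033],[0,0,0.031],[0,0,0],[0,0,0],[0,0,0],[0,0,0],[0,0,0]], rotation=[[0,0,0],[0,0,0],[0,0,0],[0,0,0],[0,0,0],[0,0,0],[0,0,0],[0,0,0],[0,0,0],[0,0,0]], squeeze=50)

```text
clock: 3.78
position: [0.4928, -0.1106, 0.0206]
tool_rot: [3.142, 0.001, 3.054]
force: [-1.9, 0.7, 13.4]
grip_width: 0.0397
```

Call:
move_arm(jaw=[255,255,255,255,255], dp=[[0,0,0],[0,0,0],[0,0,0],[0,0,0],[0,0,-0.03]], rotation=[[0,0,0],[0,0,0],[0,0,0],[0,0,0],[0,0,0]])

```text
clock: 4.4
position: [0.4917, -0.1104, 0.0435]
tool_rot: [3.141, -0.002, 3.054]
force: [0.9, 0.7, -1.5]
grip_width: 0.0389
```

Call:
move_arm(jaw=[255,255,255,255,255,255,255], dp=[[0,0,-0.05],[0,0,-0.05],[0,0,-0.05],[0,0,-0.05],[0,0,-0.05],[0,0,-0.05],[0,0,0]], rotation=[[0,0,0],[0,0,0],[0,0,0],[0,0,0],[0,0,0],[0,0,0],[0,0,0]])

```text
clock: 5.28
position: [0.4933, -0.1107, 0.2865]
tool_rot: [3.141, 0.005, 3.054]
force: [-0.0, -0.7, -1.2]
grip_width: 0.0394
```

```bash
python3 - <<'E'
from workcell import bot, grab_frame
import cv2,numpy as np
s=bot.observe();print(s['position'],s['tool_rot'],s['grip_width'],s['force'])
a=grab_frame("side");cv2.imwrite("pics/s2.png",a)
b=grab_frame("wrist");cv2.imwrite("pics/w2.png",b)
b=cv2.resize(b,(400,300))
cv2.imwrite("pics/c3.png",np.hstack([cv2.resize(a,(400,300)),b]))
E
```

```text
[ 0.49330875 -0.11072674  0.28652962] [3.14131975 0.00510504 3.05430275] 0.0393586988028467 [-0.03283803 -0.70757956 -1.18830597]
```

View pics/c3.png

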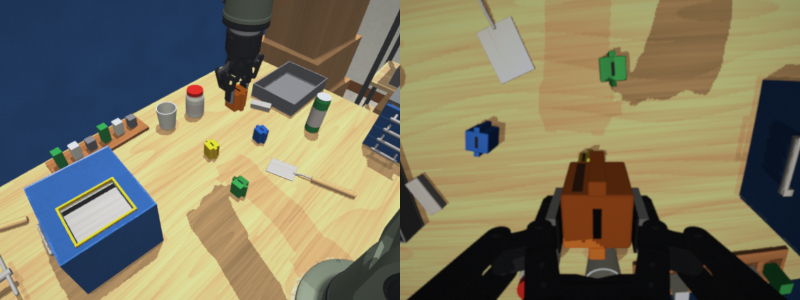

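The piece is held upright. Now I'll carry it over the mouth.

Call:
move_arm(jaw=[255,255,255,255,255,255,255,255,255,255], dp=[[-0.0006,0.0624,0],[-0.0006,0.0624,0],[-0.0006,0.0624,0],[-0.0006,0.0624,0],[-0.0006,0.0624,0],[-0.0006,0.0624,0],[-0.0006,0.0624,0],[-0.0006,0.0624,0],[0,0,0],[0,0,0.04]], rotation=[[0,0,0],[0,0,0],[0,0,0],[0,0,0],[0,0,0],[0,0,0],[0,0,0],[0,0,0],[0,0,0],[0,0,0]])

```text
clock: 6.62
position: [0.5313, 0.2872, 0.2515]
tool_rot: [3.141, 0.001, 3.055]
force: [0.8, -0.4, -1.9]
grip_width: 0.0393
```

```bash
python3 - <<'E'
from workcell import bot, grab_frame
import cv2,numpy as np
s=bot.observe();print(s['position'],s['tool_rot'],s['grip_width'],s['force'],s['qpos'])
a=grab_frame("side");b=grab_frame("scene")
cv2.imwrite("pics/c4.png",np.hstack([cv2.resize(a[180:420,40:260],None,fx=1.8,fy=1.8),cv2.resize(b[60:300,370:590],None,fx=1.8,fy=1.8)]))
E
```

```text
[0.53132836 0.28716869 0.25148259] [3.14089414e+00 1.29014921e-03 3.05482716e+00] 0.03931110906381792 [ 0.75703227 -0.36821529 -1.90279773] [-0.62050392  0.46713686  0.03831829  1.63924203 -0.01977452  1.03415043
  0.90782977]
```

View pics/c4.png

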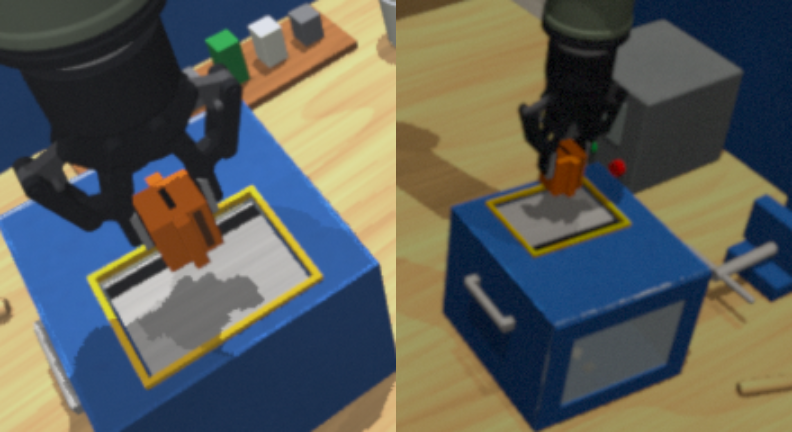

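The piece is centred over the mouth. I'll push it down slowly.

Call:
move_arm(jaw=[255,255,255,255,255,255,255,255], dp=[[0,0,0.015],[0,0,0.015],[0,0,0.015],[0,0,0.015],[0,0,0.015],[0,0,0.015],[0,0,0.015],[0,0,0]], rotation=[[0,0,0],[0,0,0],[0,0,0],[0,0,0],[0,0,0],[0,0,0],[0,0,0],[0,0,0]])

```text
clock: 7.72
position: [0.531, 0.2868, 0.1668]
tool_rot: [-3.141, -0.0, 3.054]
force: [4.1, 0.3, -0.1]
grip_width: 0.0393
```

Call:
move_arm(jaw=[255,255,255,255,255,255], dp=[[0,0,0.011],[0,0,0.011],[0,0,0.011],[0,0,0.011],[0,0,0],[0,0,0]], rotation=[[0,0,0],[0,0,0],[0,0,0],[0,0,0],[0,0,0],[0,0,0]])

```text
clock: 8.48
position: [0.531, 0.2868, 0.1324]
tool_rot: [-3.141, 0.0, 3.054]
force: [2.2, -0.7, -1.7]
grip_width: 0.0392
```

```bash
python3 - <<'E'
from workcell import bot, grab_frame
import cv2,numpy as np
s=bot.observe();print(s['position'],s['tool_rot'],s['grip_width'],s['force'])
a=grab_frame("side");b=grab_frame("scene")
cv2.imwrite("pics/c5.png",np.hstack([cv2.resize(a[180:420,40:260],None,fx=1.8,fy=1.8),cv2.resize(b[60:300,370:590],None,fx=1.8,fy=1.8)]))
E
```

```text
[0.53101595 0.28684023 0.13242917] [-3.14140434e+00  6.03280508e-05  3.05437130e+00] 0.039181258332357506 [ 2.15420881 -0.72755129 -1.70071611]
```

View pics/c5.png

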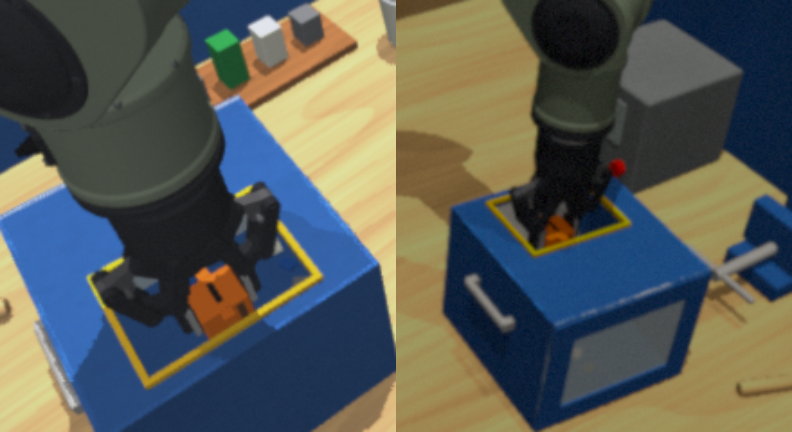

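The orange top is below the collar and the flap is swung well down. I'll release with a partial opening so the fingers stay within the collar.

Call:
move_arm(jaw=[80,70,70,70,70,70], dp=[[0,0,0],[0,0,0],[0,0,0],[0,0,0],[0,0,0],[0,0,0]], rotation=[[0,0,0],[0,0,0],[0,0,0],[0,0,0],[0,0,0],[0,0,0]])

```text
clock: 9.32
position: [0.5309, 0.287, 0.1324]
tool_rot: [3.142, -0.0, 3.054]
force: [0.5, 0.6, 3.6]
grip_width: 0.062
```

```bash
python3 - <<'E'
from workcell import bot, grab_frame
import cv2,numpy as np
s=bot.observe();print(s['position'],s['grip_width'],s['force'])
a=grab_frame("side");b=grab_frame("scene")
cv2.imwrite("pics/c6.png",np.hstack([cv2.resize(a[180:420,40:260],None,fx=1.8,fy=1.8),cv2.resize(b[60:300,370:590],None,fx=1.8,fy=1.8)]))
E
```

```text
[0.53090249 0.28702682 0.13244218] 0.062031989728020806 [0.53812398 0.63786479 3.57361341]
```

View pics/c6.png

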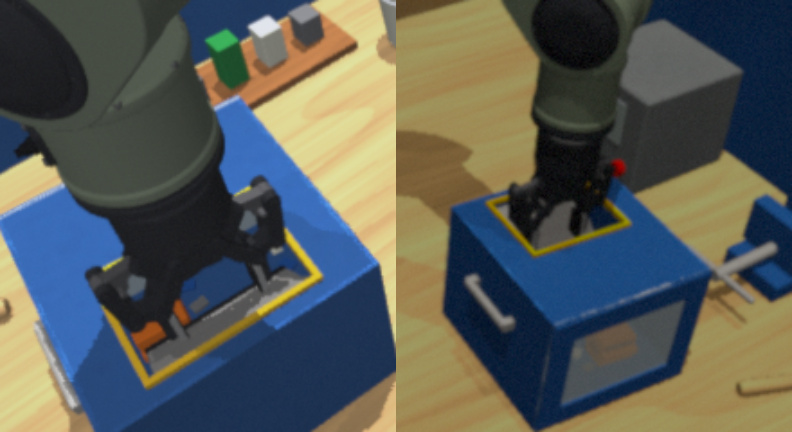

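The offcut now shows through the bin window at about (610,340), and the fingertips are holding the flap. I'll draw straight up.

Call:
move_arm(jaw=[70,70,70,70,70,70,70,70,70,70], dp=[[0,0,-0.015],[0,0,-0.015],[0,0,-0.025],[0,0,-0.04],[0,0,-0.05],[0,0,-0.05],[0,-0.05,0],[0,-0.05,0],[0,-0.05,0],[0,-0.05,0]], rotation=[[0,0,0],[0,0,0],[0,0,0],[0,0,0],[0,0,0],[0,0,0],[0,0,0],[0,0,0],[0,0,0],[0,0,0]])

```text
clock: 10.68
position: [0.5166, 0.1263, 0.2893]
tool_rot: [3.141, 0.0, 3.055]
force: [0.9, 0.1, -0.9]
grip_width: 0.0619
```

Call:
move_arm(jaw=[70,70,70,70,70,70], dp=[[0,-0.05,0],[0,-0.05,0],[0,0,0],[0,0,0],[0,0,0],[0,0,0]], rotation=[[0,0,0],[0,0,0],[0,0,0],[0,0,0],[0,0,0],[0,0,0]])

```text
clock: 11.42
position: [0.51, 0.0486, 0.2884]
tool_rot: [3.142, -0.0, 3.056]
force: [0.6, -0.6, -0.2]
grip_width: 0.062
```

```bash
python3 - <<'E'
from workcell import bot, grab_frame
import cv2,numpy as np
s=bot.observe();print(s['clock'],s['position'],s['force'])
a=grab_frame("side");b=grab_frame("scene")
o=cv2.imread("pics/scene0.png"); print("blue shift diff",np.abs(b[300:350,185:230].astype(int)-o[300:350,185:230]).mean())
cv2.imwrite("pics/c7.png",np.hstack([cv2.resize(a[240:480,40:260],None,fx=1.8,fy=1.8),cv2.resize(b[60:300,370:590],None,fx=1.8,fy=1.8)]))
E
```

```text
11.425 [0.51003393 0.04860049 0.28843801] [ 0.55993238 -0.60902207 -0.18914902]
blue shift diff 4.7518518518518515
```

View pics/c7.png

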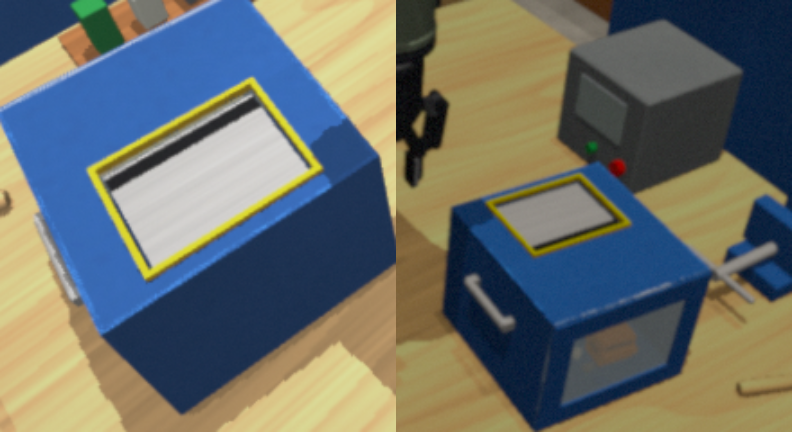

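The flap is shut and looks the same as at the start. The offcut lies inside, visible through the window at (610,342), the blue piece is unchanged, and the gripper is clear.

```bash
python3 -c "
from workcell import workorder
print(workorder.job_done())"
```

```text
the job is handed in; nothing more can be done
None
```

I gripped the orange offcut on its plain sides, pushed it down through the flap until its top was about 23 mm below the collar, released it and drew back. I handed the job in at about 11.5 s.

**Last checks:**
- **Orange offcut:** it shows through the bin window, lying inside.
- **Flap:** it looks as it did at the start, fully shut. I judged this by eye, as I had no reading of its angle.
- **Blue offcut:** its patch of the scene picture barely differs from the start (mean difference about 5 grey levels), so it has not moved.
- **Gripper:** it is clear of everything, with force readings near zero.

No check failed. The one odd reading was 13 N upward while the fingers closed on the bench, well under the limits; it was gone once the piece was lifted.

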